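# Wedge the rocking shaker level

## Task

The orbital shaker rocks because one of its four feet, the one under the brass screw head, has lost its rubber boot and is too short. Push the orange wedge along the bench, thin edge first, under that bare foot until the shaker sits level and no longer rocks. Only push the wedge: do not pick it up, do not handle the shaker or shove it out of place, leave the other things alone, and take the hand away at the end.

Things in the scene. Friction and masses are not known exactly. Their poses are not given: they have to be found in the camera images.
- shaker: White orbital shaker, loose, 2.6 kg: grey base plate 226 (x) by 206 (y) mm, underside 22 mm up when level; white case 180 by 160 mm, black stage at 104 mm. Domed feet at x = +-100, y = +-90 mm: three black rubber, the one at (+100, -90) a bare brass stud 8 mm shorter, onto which it leans 0.06 rad at the start. Origin: centre of the footprint at the rubber feet's undersides; z up when level.
- bare_foot (a point): Lowest point of the bare brass foot (dome, 11 mm radius), at (100, -90, 8) mm in the shaker's frame, 13 mm in from the plate's edges, under a brass screw head (the others are black). It starts on the bench, bearing 2 to 4 N, and must end 8 mm up: then the shaker is level and all feet bear. Lifting it further takes four times or more the force.
- opposite_foot (a point): Lowest point of the rubber foot diagonally opposite the bare one, at (-100, 90, 0) mm in the shaker's frame. Hangs about 8 mm up at the start; on the bench when the shaker is level.
- wedge: Orange plastic wedge, loose, 0.1 kg, friction 0.35, 130 mm long (x), 64 mm wide (y); its slope rises from 2 mm at the thin edge (+x end) to 19 mm at the thick end (-x): 8 mm high 46 mm from the thin edge. Origin: centre of its underside; centre of mass at x = -19 mm. Pushing it in takes up to 5 N as it goes under the foot, then 1 to 4 N, over 7 N beyond level; it stays where left.
- thin_edge (a point): Middle of the wedge's thin edge, 2 mm above the bench, 65 mm along +x from the wedge's origin.
- thick_end (a point): Middle of the wedge's upright thick end face (64 mm wide, 19 mm high), 10 mm above the bench, 65 mm along -x from the wedge's origin: the face to push on. A black stripe across the top marks this end.
- tube_rack: Clear rack of green-capped tubes, 60 by 120 mm, 95 mm tall. Origin: centre of its underside. Leave alone.
- bottle: White bottle with a blue cap, 60 mm across, 150 mm tall. Origin: centre of its underside. Leave alone.
- tip_box: Blue pipette-tip box with clear lid, 85 by 120 mm, 55 mm tall. Origin: centre of its underside. Leave alone.
- beaker: Glass beaker, 70 mm across, 90 mm tall. Origin: centre of its underside. Leave alone.
- tape_roll: White paper roll lying flat, 56 mm across, 24 mm high. Origin: centre of its underside. Leave alone.
- timer: Grey bench timer, 62 by 70 mm, 18 mm high. Origin: centre of its underside. Leave alone.
There are look-alikes about, which are no part of the job. Several things have the shape of the wedge; the one meant has the colours described above.

How it is judged:
By the outcome, as a careful person would: the job done as asked, in the order asked, and still so for the second after the job is handed in, with the robot touching nothing.
It also fails if it takes over 58 s, if anything falls off the work surface, if the arm or the gripper's body presses on something with over 40 N, if the wrist force passes 120 N, or if a joint passes its speed limit or range.

## Robot

A 7-joint arm with a two-finger parallel gripper is mounted at the origin on the work surface. World frame = base frame: x ahead of the robot, y to its left, z up, the work surface at z = 0. Lengths are in m, angles in rad, forces in N, time in s.
With the tool pointing down it reaches from about 0.425 to 0.875 m from the base axis. Payload 4.7 kg.
Tool frame: the origin (TCP) lies at the very end of the fingers, on their centre line; the grasp point (between the pads) lies 19 mm behind it (manip.grip_depth is the distance from the TCP to the grasp point, in m); z points along the fingers, y is the line along which they close (so a half turn about z gives the same grasp; the last joint's range is limited). The gripper opens to 87 mm and grips with 3 to 60 N. Pads are 19 mm wide; open, the fingers measure 117 mm over their backs; the gripper's body (75 mm by 190 mm) begins 51 mm behind the grasp point.
Start: joints at [-1.241, 0.321, -0.07, 1.45, 0.023, 1.371, -0.057], TCP at [0.202, 0.618, 0.223] pointing down, gripper open.
Joint ranges: [-2.86, 2.86], [-0.3, 2.09], [-1.38, 1.24], [0.06, 2.45], [-1.56, 4.7], [0.09, 2.05], [-2.69, 2.69]. Speed limits (rad/s): [2.57, 2.57, 3.14, 3.14, 3.14, 3.14, 3.14].

## Interface

Orientations are given as a unit quaternion [x, y, z, w].
In Python, from plant import manip gives the robot as it stands.
- The arm moves only by the tool move_arm, never from a script. Its argument "plan" is a list of rows, each an object with "offset": the shift along the tool's x, y, z in cm, a list of three; "rot": the turn, a rotation vector about the tool's x, y, z in rad, a list of three. A call has 1 to 8 rows; each row shifts and turns the commanded pose from where the row before left it, along the tool's axes as they then stand; what a row does not reach is not made up. A row lasts 1/12 s, in which the tool goes at most 41.7 mm and 7.16 degrees, less where a joint would pass 70% of its speed; a pose out of reach is approached as far as the arm can. A call is refused whole if a number of a shift passes 4.17 or a number of a turn 0.125, either way. A call with a gripper value outside its range is refused whole. "hand" is the closure, from -1 (fully open) to 1 (shut), set as the call begins (left out, the last holds). The fingers move at their own pace and stop on an object; "force" is the grip in N (left out, the last holds). Time passes only in rows, so rows that do not move let the fingers close. It gives the time, the measured TCP pose, the force, the opening and the grip force at its end, in the units of the state.
- manip.get_obs(): the state, without advancing time (a new reading comes with each control period).
- manip.read_camera(name): name is "scene" or "side" or "wrist"; returns a dict with "image" (400x640x3 uint8, red, green, blue), "vfov" (degrees; the focal length in pixels is half the picture's height over the tangent of half this angle, whatever the lens; pixels are square), "cx", "cy" (the principal point, pixels), "k1" (the pictures are not rectified: a ray, as slopes to the right and down, at radius r is drawn at 1 + k1 r^2 times it, then the intrinsics apply), "R" (3x3) and "t" (3): a world point X has camera coordinates R X + t. Camera axes: x right, y down, z forward; pixel columns grow to the right and rows downward; lengths in m; the calibration is good to about 2 mm. A picture is of the moment at which its call begins. There is no depth.
- manip.close_job(): hands the job in; it is judged then, once.
The state is a dict: "time": time; "qpos": joint angles; "joint_vel": joint speeds; "effort": joint torques, N m; "ee_pos": TCP position; "tool_rot": TCP orientation; "force": force on the tool from outside, world axes, zero at the start; "wrist_torque": the same for the moment, N m; "grip_width": opening from 0.0 (shut) to 1.0 (fully open); "gripper_force": force on a finger pad.
Only numpy, scipy, OpenCV 4.12 (cv2) and the standard library are available. Lean on these libraries where they do the work, as an engineer would, in place of code of your own. Each camera call takes 0.05 s, during which the arm holds its last target. There are 200 camera calls.

## Working session

There is one attempt and no reset: what is moved stays moved. The work goes in short steps, Python scripts to look and compute and a tool call to move; the robot and the scene stay as the last step left them, time stands still between calls to the robot, and variables do not carry over. Pictures are saved under pics/ and viewed, at most 10 in all, crops included, and the job is handed in when it is done.

Besides the shell and the picture viewer there is one more tool, called after "Request:" by a JSON object that holds its "op" and its "data", one argument or row to a line. move_arm: Moves the arm, as the interface text tells. Its arguments: {"type":"object","properties":{"plan":{"type":"array"},"hand":{"type":"number"},"force":{"type":"number"}},"required":["plan"]}

```bash
mkdir -p pics
cat > h.py <<'E'
import numpy as np, cv2
from plant import manip
def cam(n):
    c=manip.read_camera(n); return c
def f(c): return 200/np.tan(np.radians(c['vfov'])/2)
def ray(c,u,v):
    F=f(c); d=np.array([(u-c['cx'])/F,(v-c['cy'])/F]); s=d.copy()
    for _ in range(30): s=d/(1+c['k1']*(s@s))
    R=np.array(c['R']); return -R.T@np.array(c['t']), R.T@np.array([s[0],s[1],1])
def onz(c,u,v,z=0):
    o,d=ray(c,u,v); return o+d*(z-o[2])/d[2]
def proj(c,X):
    p=np.array(c['R'])@np.array(X)+np.array(c['t']); s=p[:2]/p[2]; s=s*(1+c['k1']*(s@s)); return s*f(c)+[c['cx'],c['cy']]
def save(c,n): cv2.imwrite('pics/'+n,c['image'][:,:,::-1])
def orange(c,lo=5,hi=20):
    h=cv2.cvtColor(c['image'],cv2.COLOR_RGB2HSV); return cv2.inRange(h,(lo,130,90),(hi,255,255))
def load(n): return np.load(n,allow_pickle=True).item()
E
python3 - <<'E'
from h import *
a=cam('scene');b=cam('side')
np.save('a.npy',a);np.save('b.npy',b)
save(a,'scene0.png');save(b,'side0.png')
for c in(a,b): print(c['vfov'],c['cx'],c['cy'],c['k1'],-np.array(c['R']).T@c['t'])
o=manip.get_obs();print(o['time'],o['ee_pos'],o['tool_rot'],o['grip_width'],o['force'])
E
```

```text
51.77290363822285 321.3386926319446 199.4039855995823 0.004682772397606723 [ 1.02389504 -0.43386834  0.79686882]
45.052697274868294 316.1631927553073 199.29496447711955 -0.14504880231958306 [ 0.47633742 -0.8657081   0.86980124]
0.1 [0.20179246 0.61737546 0.22158213] [ 1.57245541e-01  9.87559180e-01 -8.35541838e-04 -8.33850258e-05] 1.00396601875778 [-0.12865497  0.2781253   0.48085731]
```

View pics/scene0.png

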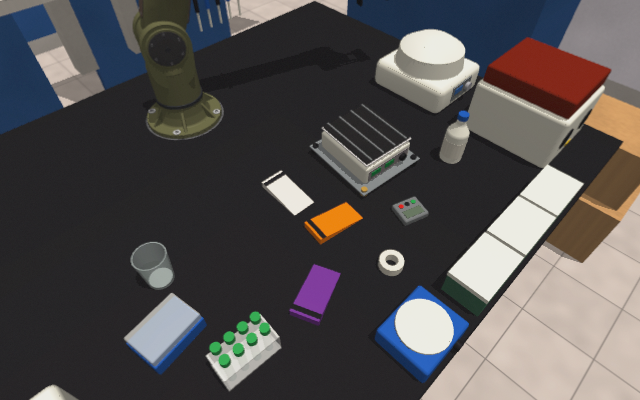

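View pics/side0.png

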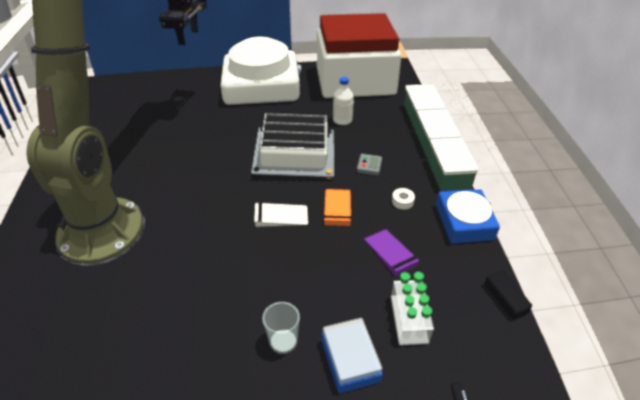

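Scene view: the wedge candidates are orange at (333,222) with its black stripe at about (317,232), white at (288,193) and purple at (315,293). I choose the orange one. The brass screw head is at (364,189) in scene and (329,172) in side. Next I measure these and check the choice in a close crop.

Run:
```python
from h import *
a=load('a.npy');b=load('b.npy')
big=[]
for n,c,box in(('scene',a,(300,160,390,250)),('side',b,(290,130,380,235))):
    m=orange(c)
    cs,_=cv2.findContours(m,cv2.RETR_EXTERNAL,cv2.CHAIN_APPROX_NONE)
    for k in cs:
        A=cv2.contourArea(k)
        if A>=3:
            M=cv2.moments(k);u,v=M['m10']/M['m00'],M['m01']/M['m00']
            if box[0]-20<u<box[2]+20 and box[1]-20<v<box[3]+20:
                print(n,A,round(u,1),round(v,1),onz(c,u,v,.01).round(4),onz(c,u,v,.02).round(4))
                if A>100:
                    q=cv2.approxPolyDP(k,3,True)[:,0]; print([(tuple(p),*onz(c,*p,.0)[:2].round(3)) for p in q.tolist()])
    x0,y0,x1,y1=box
    big.append(cv2.resize(c['image'][y0:y1,x0:x1],(390,460),interpolation=cv2.INTER_CUBIC))
cv2.imwrite('pics/crop.png',np.hstack(big)[:,:,::-1])
```

```text
scene 1097.0 333.5 221.1 [0.6182 0.0229 0.01  ] [0.6234 0.0171 0.02  ]
[((362, 217), np.float64(0.654), np.float64(0.088)), ((344, 202), np.float64(0.589), np.float64(0.092)), ((311, 218), np.float64(0.568), np.float64(-0.004)), ((324, 238), np.float64(0.632), np.float64(-0.024)), ((304, 223), np.float64(0.567), np.float64(-0.027)), ((321, 243), np.float64(0.638), np.float64(-0.039))]
scene 16.5 363.7 188.9 [0.5999 0.154  0.01  ] [0.6053 0.1466 0.02  ]
side 968.5 337.3 206.6 [0.6111 0.0163 0.01  ] [0.6095 0.006  0.02  ]
[((325, 189), np.float64(0.588), np.float64(0.098)), ((324, 223), np.float64(0.572), np.float64(-0.029)), ((349, 225), np.float64(0.634), np.float64(-0.042)), ((350, 190), np.float64(0.655), np.float64(0.087))]
```

View pics/crop.png

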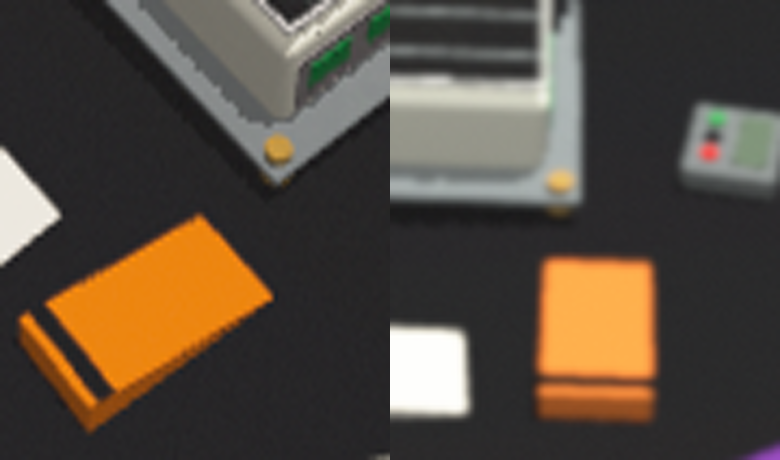

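The crop confirms the choice: the orange wedge has its black stripe and thick end towards the robot-right (-y) side, and its thin edge faces the brass-headed corner. The brass foot is just visible below the plate at scene (364.6,195.8) and side (329.2,177.7). I'll triangulate it and plan an arc.

Run:
```python
from h import *
a=load('a.npy');b=load('b.npy')
def tri(p,q):
    o1,d1=ray(a,*p);o2,d2=ray(b,*q);s=np.linalg.lstsq(np.c_[d1,-d2],o2-o1,rcond=None)[0]
    P,Q=o1+s[0]*d1,o2+s[1]*d2; return ((P+Q)/2).round(4),np.linalg.norm(P-Q).round(4)
print('head',tri((363.7,188.9),(329.2,171.5)))
print('foot',tri((364.6,195.8),(329.2,177.7)),onz(a,364.6,195.8,.005),onz(b,329.2,177.7,.005))
# plate edges by crop/scene corner pixels: left, near, right
for uv in((311,155),(364.5,192),(418,160)): print(uv,onz(a,*uv,.02).round(3))
for uv in((288,193),(312,205)): print('white',onz(a,*uv,.005).round(3))
o=manip.get_obs();T=np.array([.5975,-.07,.22])
from scipy.spatial.transform import Rotation as R
print(R.from_quat(o['tool_rot']).inv().apply(T-o['ee_pos']))
print(R.from_quat(o['tool_rot']).as_matrix().round(3))
```

```text
head (array([0.6049, 0.1473, 0.0191]), np.float64(0.0))
foot (array([ 0.6065,  0.1531, -0.0095]), np.float64(0.0018)) [0.6147075  0.14148721 0.005     ] [0.60407152 0.13750201 0.005     ]
(311, 155) [0.421 0.138 0.02 ]
(364.5, 192) [0.614 0.14  0.02 ]
(418, 160) [0.639 0.332 0.02 ]
white [0.47  0.008 0.005]
white [0.542 0.024 0.005]
[-0.5896229  -0.53048132  0.00252932]
[[-0.951  0.311 -0.   ]
 [ 0.311  0.951 -0.002]
 [-0.    -0.002 -1.   ]]
```

The foot is at about (0.605,0.146). It is 137 mm ahead of the wedge's CoM and 25 mm left of its axis. I'll push with two fingers on the thick face, turning about 11° CCW at R=100 mm, then go straight about 82 mm. First I swing round to get behind the wedge.

Request:
{"op": "move_arm", "data": {
  "plan": [
    {"offset":[-3.6,-0.3,0],"rot":[0,0,0.0585]},
    {"offset":[-3.6,-0.3,0],"rot":[0,0,0.0585]},
    {"offset":[-3.6,-0.3,0],"rot":[0,0,0.0585]},
    {"offset":[-3.6,-0.3,0],"rot":[0,0,0.0585]},
    {"offset":[-3.6,-0.3,0],"rot":[0,0,0.0585]},
    {"offset":[-3.6,-0.3,0],"rot":[0,0,0.0585]},
    {"offset":[-3.6,-0.3,0],"rot":[0,0,0.0585]},
    {"offset":[-3.6,-0.3,0],"rot":[0,0,0.0585]}
  ],
  "hand": 0.31,
  "force": 20
}}

```text
time: 0.77
ee_pos: [0.4388, 0.4538, 0.222]
tool_rot: [0.383, 0.924, -0.0, -0.0]
force: [0.0, 0.8, 0.1]
grip_width: 0.481
gripper_force: 0.0
```

Request:
{"op": "move_arm", "data": {
  "plan": [
    {"offset":[-3.6,-0.3,0],"rot":[0,0,0.0585]},
    {"offset":[-3.6,-0.3,0],"rot":[0,0,0.0585]},
    {"offset":[-3.6,-0.3,0],"rot":[0,0,0.0585]},
    {"offset":[-3.6,-0.3,0],"rot":[0,0,0.0585]},
    {"offset":[-3.6,-0.3,0],"rot":[0,0,0.0585]},
    {"offset":[-3.6,-0.3,0],"rot":[0,0,0.0585]},
    {"offset":[-3.6,-0.3,0],"rot":[0,0,0.0585]},
    {"offset":[-3.6,-0.3,0],"rot":[0,0,0.0585]}
  ]
}}

```text
time: 1.43
ee_pos: [0.5751, 0.202, 0.222]
tool_rot: [0.587, 0.81, -0.0, -0.0]
force: [0.7, 0.6, -0.6]
grip_width: 0.345
gripper_force: 0.0
```

Request:
{"op": "move_arm", "data": {
  "plan": [
    {"offset":[-3.6,-0.3,0],"rot":[0,0,0.0585]},
    {"offset":[-3.6,-0.3,0],"rot":[0,0,0.0585]},
    {"offset":[-3.6,-0.3,0],"rot":[0,0,0.0585]},
    {"offset":[-3.6,-0.3,0],"rot":[0,0,0.0585]},
    {"offset":[-3.6,-0.3,0],"rot":[0,0,0.0585]},
    {"offset":[-3.6,-0.3,0],"rot":[0,0,0.0585]},
    {"offset":[-3.6,-0.3,0],"rot":[0,0,0.0585]},
    {"offset":[-3.6,-0.3,0],"rot":[0,0,0.0585]}
  ]
}}

```text
time: 2.1
ee_pos: [0.5832, -0.0842, 0.2221]
tool_rot: [0.759, 0.651, -0.0, -0.0]
force: [0.9, -0.1, -0.2]
grip_width: 0.346
gripper_force: 0.0
```

```bash
cat >> h.py <<'E'
from scipy.spatial.transform import Rotation as R_
def st(T=None):
    o=manip.get_obs();r=R_.from_quat(o['tool_rot']);M=r.as_matrix()
    print('t',round(o['time'],2),'tcp',o['ee_pos'].round(4),'xdir',M[:,0].round(3),'z',M[:,2].round(3),'F',np.round(o['force'],1),'w',round(o['grip_width']*87,1))
    if T is not None: print('need cm',(r.inv().apply(np.array(T)-o['ee_pos'])*100).round(2),'yaw',np.degrees(np.arctan2(M[1,0],M[0,0])).round(2))
E
python3 -c "
from h import *
st([.5975,-.07,.006])
c=cam('wrist');np.save('w.npy',c);save(c,'w1.png');print(-np.array(c['R']).T@c['t'])"
```

```text
t 2.1 tcp [ 0.5832 -0.0842  0.2221] xdir [ 0.151  0.989 -0.   ] z [-0. -0. -1.] F [ 0.9 -0.1 -0.2] w 30.1
need cm [ 1.62  1.2  21.61] yaw 81.3
[ 0.59508032 -0.00698524  0.38453527]
```

View pics/w1.png

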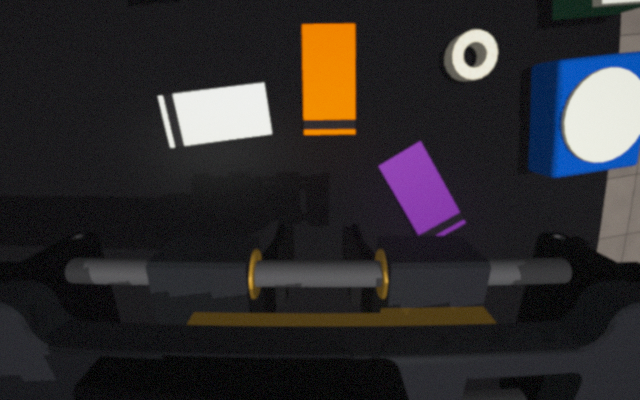

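The wrist view shows the wedge squarely ahead: thin edge at row 23 (columns 302–356), stripe end at row 135. The purple one sits to its right and is clear of the fingers' path.

Run:
```python
from h import *
c=load('w.npy');m=orange(c,5,22)
m[160:]=0
ys,xs=np.nonzero(m)
q=cv2.boxPoints(cv2.minAreaRect(np.c_[xs,ys].astype(np.float32)));print(q.round(1))
i=np.argsort(q[:,1]);thin=np.mean([onz(c,*q[k],.002) for k in i[:2]],0);thick=np.mean([onz(c,*q[k],.019) for k in i[2:]],0)
d=thin-thick;L=np.hypot(*d[:2]);print('thin',thin.round(4),'thick',thick.round(4),L,np.degrees(np.arctan2(d[1],d[0])))
h=d[:2]/L;F=np.array([.605,.146]);C=thin[:2]-.084*h
print('foot in com frame fwd,left',(F-C)@h,(F-C)@[-h[1],h[0]])
st(list(thick[:2]-.033*h)+[.006])
```

```text
[[301. 135.]
 [301.  22.]
 [356.  22.]
 [356. 135.]]
thin [0.6228 0.092  0.002 ] thick [ 0.6033 -0.0394  0.019 ] 0.1329122001217488 81.5531961757298
foot in com frame fwd,left 0.1347642333945201 0.025508208776582816
t 2.15 tcp [ 0.5809 -0.0948  0.2226] xdir [ 0.165  0.986 -0.006] z [-0.001 -0.006 -1.   ] F [-1.5 -6.4  0.3] w 29.9
need cm [ 2.66  1.35 21.65] yaw 80.5
```

Request:
{"op": "move_arm", "data": {
  "plan": [
    {"offset":[0,0,3],"rot":[0,0,0]},
    {"offset":[0,0,4],"rot":[0,0,0]},
    {"offset":[0,0,4],"rot":[0,0,0]},
    {"offset":[0,0,4],"rot":[0,0,0]},
    {"offset":[0,0,2],"rot":[0,0,0]},
    {"offset":[0,0,0],"rot":[0,0,0]},
    {"offset":[0,0,0],"rot":[0,0,0]},
    {"offset":[0,0,0],"rot":[0,0,0]}
  ]
}}

```text
time: 2.82
ee_pos: [0.5851, -0.0826, 0.0543]
tool_rot: [0.758, 0.653, 0.001, 0.001]
force: [0.1, -0.6, 0.5]
grip_width: 0.346
gripper_force: 0.0
```

```bash
python3 -c "
from h import *
st([.5985,-.072,.006])"
```

```text
t 2.82 tcp [ 0.5851 -0.0826  0.0543] xdir [0.148 0.989 0.   ] z [ 0.003 -0.    -1.   ] F [ 0.1 -0.6  0.5] w 30.1
need cm [1.25 1.16 4.83] yaw 81.47
```

Request:
{"op": "move_arm", "data": {
  "plan": [
    {"offset":[0.5,0.6,0],"rot":[0,0,0]},
    {"offset":[0.5,0.6,1],"rot":[0,0,0]},
    {"offset":[0,0,1.5],"rot":[0,0,0]},
    {"offset":[0,0,1.5],"rot":[0,0,0]},
    {"offset":[0,0,0.7],"rot":[0,0,0]},
    {"offset":[0,0,0],"rot":[0,0,0]},
    {"offset":[0,0,0],"rot":[0,0,0]},
    {"offset":[0,0,0],"rot":[0,0,0]}
  ]
}}

```text
time: 3.48
ee_pos: [0.5981, -0.0743, 0.0065]
tool_rot: [0.758, 0.653, 0.001, 0.001]
force: [-0.2, 0.1, -0.2]
grip_width: 0.348
gripper_force: 0.0
```

Request:
{"op": "move_arm", "data": {
  "plan": [
    {"offset":[0.4,0,0],"rot":[0,0,0]},
    {"offset":[0.4,0,0],"rot":[0,0,0]},
    {"offset":[0.4,0,0],"rot":[0,0,0]},
    {"offset":[0.3,0,0],"rot":[0,0,0]},
    {"offset":[0.3,0,0],"rot":[0,0,0]},
    {"offset":[0.3,0,0],"rot":[0,0,0]},
    {"offset":[0.2,0,0],"rot":[0,0,0]},
    {"offset":[0,0,0],"rot":[0,0,0]}
  ]
}}

```text
time: 4.15
ee_pos: [0.6006, -0.0508, 0.0055]
tool_rot: [0.757, 0.653, 0.0, -0.0]
force: [-0.1, 0.9, -0.5]
grip_width: 0.343
gripper_force: 0.0
```

```bash
python3 -c "
from h import *
st([.6033,-.0394,.006])"
```

```text
t 4.15 tcp [ 0.6006 -0.0508  0.0055] xdir [0.148 0.989 0.   ] z [-0.  0. -1.] F [-0.1  0.9 -0.5] w 29.9
need cm [ 1.17  0.1  -0.05] yaw 81.51
```

Request:
{"op": "move_arm", "data": {
  "plan": [
    {"offset":[0.2,0,0],"rot":[0,0,0]},
    {"offset":[0.1,0,0],"rot":[0,0,0]},
    {"offset":[0.2,0.11,0],"rot":[0,0,-0.02]},
    {"offset":[0.2,0.11,0],"rot":[0,0,-0.02]},
    {"offset":[0.2,0.11,0],"rot":[0,0,-0.02]},
    {"offset":[0.2,0.11,0],"rot":[0,0,-0.02]},
    {"offset":[0.2,0.11,0],"rot":[0,0,-0.02]},
    {"offset":[0.2,0.11,0],"rot":[0,0,-0.02]}
  ]
}}

```text
time: 4.82
ee_pos: [0.6089, -0.0371, 0.0056]
tool_rot: [0.717, 0.698, 0.0, 0.0]
force: [0.0, -0.1, -0.7]
grip_width: 0.343
gripper_force: 0.2
```

Request:
{"op": "move_arm", "data": {
  "plan": [
    {"offset":[0.2,0.11,0],"rot":[0,0,-0.02]},
    {"offset":[0.2,0.11,0],"rot":[0,0,-0.02]},
    {"offset":[0.2,0.11,0],"rot":[0,0,-0.02]},
    {"offset":[0.2,0.11,0],"rot":[0,0,-0.02]},
    {"offset":[0,0,0],"rot":[0,0,0]},
    {"offset":[0,0,0],"rot":[0,0,0]}
  ]
}}

```text
time: 5.32
ee_pos: [0.6131, -0.029, 0.0056]
tool_rot: [0.689, 0.725, 0.0, -0.0]
force: [1.6, -0.4, -0.4]
grip_width: 0.342
gripper_force: 0.0
```

```bash
cat >> h.py <<'E'
F0=np.array([.605,.146])
def wedge(n):
    st()
    for v in('scene','side'):
        c=cam(v);np.save(n+v+'.npy',c);m=orange(c)
        cs,_=cv2.findContours(m,cv2.RETR_EXTERNAL,cv2.CHAIN_APPROX_NONE)
        for k in cs:
            if cv2.contourArea(k)>150 and .5<onz(c,*k[:,0].mean(0))[0]<.75 and -.1<onz(c,*k[:,0].mean(0))[1]<.2:
                for p in cv2.approxPolyDP(k,3,True)[:,0].tolist(): print(v,p,'z.002',onz(c,*p,.002)[:2].round(4),'z.019',onz(c,*p,.019)[:2].round(4))
    return
E
python3 -c "
from h import *
wedge('p1')
c=load('p1scene.npy');d=load('p1side.npy')
r=lambda i:cv2.resize(i,(400,400),interpolation=cv2.INTER_CUBIC)
cv2.imwrite('pics/p1.png',np.hstack([r(c['image'][150:250,290:390]),r(d['image'][130:230,285:385])])[:,:,::-1])"
```

```text
t 5.32 tcp [ 0.6131 -0.029   0.0056] xdir [-0.051  0.999  0.   ] z [ 0.  0. -1.] F [ 1.6 -0.4 -0.4] w 29.8
scene [336, 202] z.002 [0.5761 0.0761] z.019 [0.5857 0.0652]
scene [346, 211] z.002 [0.6139 0.0726] z.019 [0.6227 0.0617]
scene [360, 213] z.002 [0.6426 0.0927] z.019 [0.6507 0.0814]
scene [365, 209] z.002 [0.6428 0.1112] z.019 [0.651  0.0996]
scene [346, 195] z.002 [0.5778 0.1115] z.019 [0.5873 0.0999]
```

View pics/p1.png

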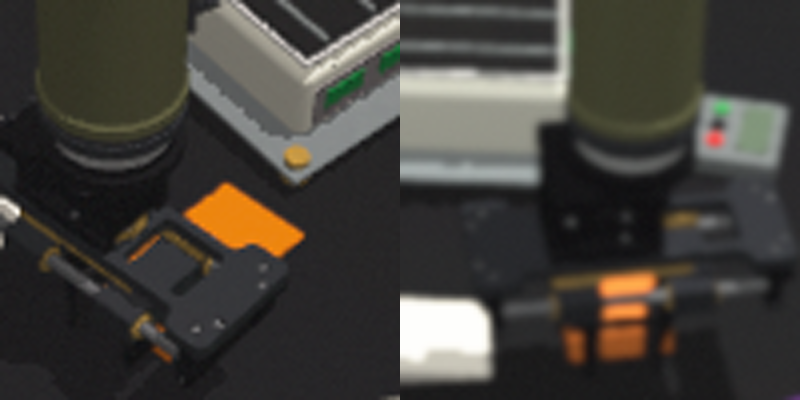

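The scene crop shows the thin-edge corners at (346,195) and (365,209). That puts the edge centre at (0.610,0.111), heading about 91–93°, in line with the foot. Now I push straight.

Request:
{"op": "move_arm", "data": {
  "plan": [
    {"offset":[0.3,0,0],"rot":[0,0,0]},
    {"offset":[0.4,0,0],"rot":[0,0,0]},
    {"offset":[0.4,0,0],"rot":[0,0,0]},
    {"offset":[0.4,0,0],"rot":[0,0,0]},
    {"offset":[0.4,0,0],"rot":[0,0,0]},
    {"offset":[0.4,0,0],"rot":[0,0,0]},
    {"offset":[0.2,0,0],"rot":[0,0,0]},
    {"offset":[0,0,0],"rot":[0,0,0]}
  ]
}}

```text
time: 6.08
ee_pos: [0.6118, -0.0033, 0.0055]
tool_rot: [0.688, 0.725, 0.0, -0.0]
force: [-0.1, 0.4, -0.7]
grip_width: 0.345
gripper_force: 0.0
```

```bash
python3 -c "
from h import *
wedge('p2')"
```

```text
t 6.08 tcp [ 0.6118 -0.0033  0.0055] xdir [-0.052  0.999  0.001] z [-0.     0.001 -1.   ] F [-0.1  0.4 -0.7] w 30.0
scene [344, 196] z.002 [0.5765 0.1054] z.019 [0.5861 0.0938]
scene [356, 205] z.002 [0.6183 0.1049] z.019 [0.627  0.0934]
scene [367, 207] z.002 [0.6421 0.1197] z.019 [0.6502 0.1079]
scene [372, 203] z.002 [0.6423 0.1387] z.019 [0.6505 0.1265]
scene [354, 191] z.002 [0.5829 0.1365] z.019 [0.5924 0.1243]
```

Request:
{"op": "move_arm", "data": {
  "plan": [
    {"offset":[0.2,0,0],"rot":[0,0,0]},
    {"offset":[0.2,0,0],"rot":[0,0,0]},
    {"offset":[0.2,0,0],"rot":[0,0,0]},
    {"offset":[0.2,0,0],"rot":[0,0,0]},
    {"offset":[0.2,0,0],"rot":[0,0,0]},
    {"offset":[0.2,0,0],"rot":[0,0,0]},
    {"offset":[0.2,0,0],"rot":[0,0,0]},
    {"offset":[0.2,0,0],"rot":[0,0,0]}
  ]
}}

```text
time: 6.85
ee_pos: [0.611, 0.0103, 0.0056]
tool_rot: [0.689, 0.725, -0.0, 0.001]
force: [-0.0, -5.6, 0.4]
grip_width: 0.346
gripper_force: 2.2
```

Request:
{"op": "move_arm", "data": {
  "plan": [
    {"offset":[0.2,0,0],"rot":[0,0,0]},
    {"offset":[0.2,0,0],"rot":[0,0,0]},
    {"offset":[0.2,0,0],"rot":[0,0,0]},
    {"offset":[0.2,0,0],"rot":[0,0,0]},
    {"offset":[0.2,0,0],"rot":[0,0,0]},
    {"offset":[0.2,0,0],"rot":[0,0,0]},
    {"offset":[0.2,0,0],"rot":[0,0,0]},
    {"offset":[0,0,0],"rot":[0,0,0]}
  ]
}}

```text
time: 7.52
ee_pos: [0.6102, 0.0266, 0.0056]
tool_rot: [0.689, 0.725, 0.0, -0.0]
force: [-0.4, -3.6, 0.6]
grip_width: 0.343
gripper_force: 1.5
```

```bash
python3 -c "
from h import *
wedge('p3')
c=load('p3scene.npy');d=load('p3side.npy')
r=lambda i:cv2.resize(i,(400,400),interpolation=cv2.INTER_CUBIC)
cv2.imwrite('pics/p3.png',np.hstack([r(c['image'][100:220,300:420]),r(d['image'][90:210,245:365])])[:,:,::-1])"
```

```text
t 7.52 tcp [0.6102 0.0266 0.0056] xdir [-0.052  0.999  0.001] z [-0.     0.001 -1.   ] F [-0.4 -3.6  0.6] w 29.8
```

View pics/p3.png

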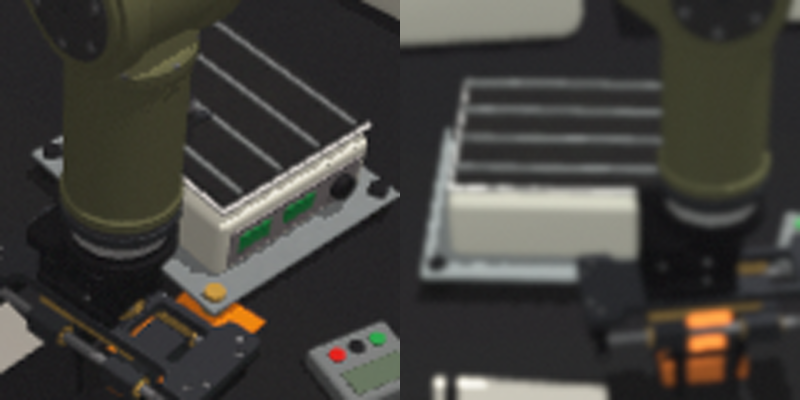

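The wedge is under the plate beneath the brass screw, with the thin edge about 20 mm past the foot. About 26 mm remains.

Request:
{"op": "move_arm", "data": {
  "plan": [
    {"offset":[0.2,0,0],"rot":[0,0,0]},
    {"offset":[0.2,0,0],"rot":[0,0,0]},
    {"offset":[0.2,0,0],"rot":[0,0,0]},
    {"offset":[0.2,0,0],"rot":[0,0,0]},
    {"offset":[0.2,0,0],"rot":[0,0,0]},
    {"offset":[0.2,0,0],"rot":[0,0,0]},
    {"offset":[0.2,0,0],"rot":[0,0,0]},
    {"offset":[0.2,0,0],"rot":[0,0,0]}
  ]
}}

```text
time: 8.28
ee_pos: [0.6095, 0.0418, 0.0056]
tool_rot: [0.689, 0.725, 0.0, 0.0]
force: [0.8, -4.8, -0.7]
grip_width: 0.34
gripper_force: 2.1
```

Request:
{"op": "move_arm", "data": {
  "plan": [
    {"offset":[0.1,0,0],"rot":[0,0,0]},
    {"offset":[0.1,0,0],"rot":[0,0,0]},
    {"offset":[0.1,0,0],"rot":[0,0,0]},
    {"offset":[0.1,0,0],"rot":[0,0,0]}
  ]
}}

```text
time: 8.62
ee_pos: [0.6092, 0.0456, 0.0056]
tool_rot: [0.689, 0.725, 0.0, -0.0]
force: [-0.0, -4.0, 0.1]
grip_width: 0.346
gripper_force: 2.2
```

Request:
{"op": "move_arm", "data": {
  "plan": [
    {"offset":[0.1,0,0],"rot":[0,0,0]},
    {"offset":[0.1,0,0],"rot":[0,0,0]}
  ]
}}

```text
time: 8.78
ee_pos: [0.6092, 0.047, 0.0056]
tool_rot: [0.689, 0.725, -0.0, 0.0]
force: [1.0, -6.1, 0.5]
grip_width: 0.349
gripper_force: 2.9
```

```bash
python3 -c "
from h import *
wedge('p4')
a=load('a.npy')
for n in('a.npy','p4scene.npy'):
    c=load(n);m=orange(c,8,25)
    cs,_=cv2.findContours(m[180:200,355:375],cv2.RETR_EXTERNAL,cv2.CHAIN_APPROX_NONE)
    print(n,[(cv2.contourArea(k),(k[:,0].mean(0)+[355,180]).round(1)) for k in cs])
    g=cv2.cvtColor(c['image'],cv2.COLOR_RGB2GRAY)
print('pred head shift px for +8mm',proj(a,[.605,.147,.027])-proj(a,[.605,.147,.019]))
"
```

```text
t 8.78 tcp [0.6092 0.047  0.0056] xdir [-0.051  0.999 -0.001] z [ 0.    -0.001 -1.   ] F [ 1.  -6.1  0.5] w 30.3
a.npy [(16.5, array([363.7, 188.8]))]
p4scene.npy [(0.5, array([363.2, 195.8])), (5.5, array([358.2, 192. ])), (13.0, array([371.8, 190.1])), (15.5, array([364.3, 186.1]))]
pred head shift px for +8mm [ 0.27501904 -2.12006839]
```

```bash
cat >> h.py <<'E'
from scipy.optimize import least_squares
F_=np.array([.605,.146]); CEN=F_+[-.100,.090]; ax=np.array([100,90,0])/np.hypot(100,90)
def level(n):
    obs=[]
    for v,i in(('scene','a.npy'),('side','b.npy')):
        c0=load(i);c1=load(n+v+'.npy');g0,g1=[cv2.cvtColor(c['image'],cv2.COLOR_RGB2GRAY) for c in(c0,c1)]
        m=np.zeros_like(g0)
        poly=np.array([proj(c0,[CEN[0]+sx*.09,CEN[1]+sy*.08,.104]) for sx,sy in((-1,-1),(1,-1),(1,1),(-1,1))]).astype(np.int32)
        cv2.fillPoly(m,[poly],255)
        p=cv2.goodFeaturesToTrack(g0,60,.05,5,mask=m)
        q,s,_=cv2.calcOpticalFlowPyrLK(g0,g1,p,None,winSize=(11,11),maxLevel=1)
        b,s2,_=cv2.calcOpticalFlowPyrLK(g1,g0,q,None,winSize=(11,11),maxLevel=1)
        e,f_=cv2.calcOpticalFlowPyrLK(g0,g1,p,None,winSize=(11,11),maxLevel=1)[2:][0],None
        for P,Q,B,E in zip(p[:,0],q[:,0],b[:,0],e[:,0]):
            if np.hypot(*(P-B))<.3 and np.hypot(*(P-Q))<8 and E<12: obs.append((c0,P,onz(c0,*P,.104),Q-P))
    def res(x):
        r=[]
        for c,P,X,d in obs:
            rel=X-[*CEN,0]
            # x: alpha, dx,dy, yaw
            Y=R_.from_rotvec(ax*x[0]).apply(rel)+[x[1],x[2],0]; Y=R_.from_rotvec([0,0,x[3]]).apply(Y)
            r+=list(proj(c,Y+[*CEN,0])-proj(c,X)-d)
        return np.array(r)
    s=least_squares(res,[0,0,0,0],loss='soft_l1',f_scale=.3,x_scale=[.05,.003,.003,.01])
    cov=np.linalg.inv(s.jac.T@s.jac)*np.median(np.abs(s.fun))**2*2
    print('n',len(obs),'alpha',s.x[0].round(4),'+-',np.sqrt(cov[0,0]).round(4),'dxy mm',(s.x[1:3]*1e3).round(1),'yaw',s.x[3].round(4),'med px',np.median(np.abs(s.fun)).round(2))
E
python3 -c "
from h import *
level('p3');level('p4')"
```

```text
n 7 alpha -0.0388 +- 0.0134 dxy mm [1.  0.9] yaw 0.0042 med px 0.18
n 3 alpha -0.0414 +- 0.0053 dxy mm [-0.8  0.4] yaw -0.0159 med px 0.04
```

Request:
{"op": "move_arm", "data": {
  "plan": [
    {"offset":[0.1,0,0],"rot":[0,0,0]},
    {"offset":[0.1,0,0],"rot":[0,0,0]},
    {"offset":[0,0,0],"rot":[0,0,0]}
  ]
}}

```text
time: 9.13
ee_pos: [0.6091, 0.0483, 0.0056]
tool_rot: [0.689, 0.725, -0.0, 0.001]
force: [0.2, -5.6, -0.1]
grip_width: 0.344
gripper_force: 3.1
```

Request:
{"op": "move_arm", "data": {
  "plan": [
    {"offset":[0.1,0,0],"rot":[0,0,0]},
    {"offset":[0.1,0,0],"rot":[0,0,0]},
    {"offset":[0,0,0],"rot":[0,0,0]}
  ]
}}

```text
time: 9.38
ee_pos: [0.609, 0.0494, 0.0056]
tool_rot: [0.689, 0.725, -0.001, 0.001]
force: [0.5, -8.2, -0.4]
grip_width: 0.344
gripper_force: 3.8
```

Request:
{"op": "move_arm", "data": {
  "plan": [
    {"offset":[0,0,0],"rot":[0,0,0]},
    {"offset":[0,0,0],"rot":[0,0,0]},
    {"offset":[0,0,0],"rot":[0,0,0]}
  ]
}}

```text
time: 9.63
ee_pos: [0.609, 0.0494, 0.0056]
tool_rot: [0.689, 0.724, -0.001, 0.001]
force: [0.4, -7.0, 0.3]
grip_width: 0.346
gripper_force: 3.8
```

Request:
{"op": "move_arm", "data": {
  "plan": [
    {"offset":[-1,0,0],"rot":[0,0,0]},
    {"offset":[-2,0,0],"rot":[0,0,0]},
    {"offset":[-3,0,0],"rot":[0,0,0]},
    {"offset":[-4,0,0],"rot":[0,0,0]},
    {"offset":[-4,0,-2],"rot":[0,0,0]},
    {"offset":[-4,0,-4],"rot":[0,0,0]},
    {"offset":[-4,0,-4],"rot":[0,0,0]},
    {"offset":[-4,0,-4],"rot":[0,0,0]}
  ]
}}

```text
time: 10.3
ee_pos: [0.6206, -0.1732, 0.1137]
tool_rot: [0.688, 0.725, 0.001, -0.001]
force: [1.5, -0.1, -0.3]
grip_width: 0.344
gripper_force: 0.0
```

Request:
{"op": "move_arm", "data": {
  "plan": [
    {"offset":[0,-4,-4],"rot":[0,0,0]},
    {"offset":[0,-4,-2],"rot":[0,0,0]},
    {"offset":[0,-2,0],"rot":[0,0,0]},
    {"offset":[0,0,0],"rot":[0,0,0]},
    {"offset":[0,0,0],"rot":[0,0,0]}
  ]
}}

```text
time: 10.72
ee_pos: [0.534, -0.1767, 0.1614]
tool_rot: [0.689, 0.725, 0.002, -0.0]
force: [0.7, -0.9, 0.3]
grip_width: 0.346
gripper_force: 0.0
```

```bash
python3 -c "
from h import *
wedge('p5')
level('p5')
c=load('p5scene.npy');d=load('p5side.npy')
r=lambda i:cv2.resize(i,(400,400),interpolation=cv2.INTER_CUBIC)
cv2.imwrite('pics/p5.png',np.hstack([r(c['image'][100:220,300:420]),r(d['image'][90:210,245:365])])[:,:,::-1])"
```

```text
t 10.72 tcp [ 0.534  -0.1767  0.1614] xdir [-0.052  0.999  0.003] z [ 0.002  0.003 -1.   ] F [ 0.7 -0.9  0.3] w 30.1
scene [384, 191] z.002 [0.6376 0.1922] z.019 [0.6458 0.1788]
scene [376, 186] z.002 [0.6116 0.1909] z.019 [0.6204 0.1775]
scene [363, 194] z.002 [0.6062 0.1454] z.019 [0.6151 0.133 ]
scene [354, 187] z.002 [0.5735 0.147 ] z.019 [0.5831 0.1346]
scene [338, 199] z.002 [0.5727 0.087 ] z.019 [0.5824 0.0758]
scene [355, 210] z.002 [0.6275 0.091 ] z.019 [0.6359 0.0797]
scene [355, 215] z.002 [0.6381 0.0791] z.019 [0.6464 0.0681]
scene [335, 201] z.002 [0.572  0.0767] z.019 [0.5817 0.0658]
scene [334, 207] z.002 [0.584  0.0606] z.019 [0.5934 0.05  ]
scene [353, 220] z.002 [0.6452 0.064 ] z.019 [0.6533 0.0533]
n 10 alpha -0.0431 +- 0.0046 dxy mm [0.1 1.7] yaw -0.0024 med px 0.12
```

View pics/p5.png

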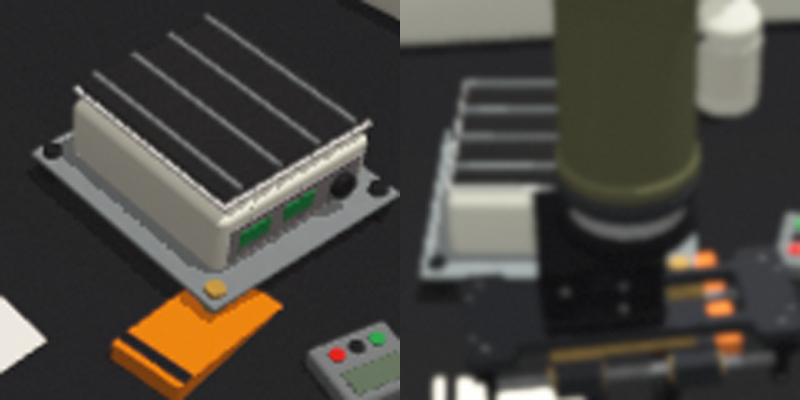

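The scene view shows the wedge squarely under the brass-headed corner, and the hand is clear of both. Next I measure the tilt change with ECC alignment of the planar stage top.

```bash
cat >> h.py <<'E'
def ecc(n,v='scene',i='a.npy',half=(.094,.084)):
    c0=load(i);c1=load(n+v+'.npy');g0,g1=[cv2.cvtColor(c['image'],cv2.COLOR_RGB2GRAY).astype(np.float32) for c in(c0,c1)]
    poly=np.array([proj(c0,[CEN[0]+sx*half[0],CEN[1]+sy*half[1],.104]) for sx,sy in((-1,-1),(1,-1),(1,1),(-1,1))])
    m=np.zeros(g0.shape,np.uint8);cv2.fillPoly(m,[poly.astype(np.int32)],255)
    W=np.eye(2,3,dtype=np.float32)
    cc,W=cv2.findTransformECC(g0,g1,W,cv2.MOTION_AFFINE,(3,200,1e-7),m,3)
    print('cc',round(cc,4),'corner shifts',[(W[:,:2]@p+W[:,2]-p).round(2).tolist() for p in poly])
    return [(c0,p,onz(c0,*p,.104),W[:,:2]@p+W[:,2]-p) for p in poly]
def fit(obs):
    def res(x,):
        r=[]
        for c,P,X,d in obs:
            H=np.array([*CEN,0]);rel=X-H
            Y=R_.from_rotvec([0,0,x[3]]).apply(R_.from_rotvec(ax*x[0]).apply(rel)+[x[1],x[2],0])
            r+=list(proj(c,Y+H)-proj(c,X)-d)
        return np.array(r)
    s=least_squares(res,[0,0,0,0],x_scale=[.05,.003,.003,.01]);print('alpha,dx,dy,yaw',s.x.round(4),'rms',np.sqrt((s.fun**2).mean()).round(3))
E
python3 -c "
from h import *
fit(ecc('p5'))
a=load('a.npy')
X=np.array([[sx*.094,sy*.084,.104] for sx,sy in((-1,-1),(1,-1),(1,1),(-1,1))])
H=np.array([*CEN,0])
print('pred .06',[(proj(a,R_.from_rotvec(-.06*ax).apply(x)+H)-proj(a,x+H)).round(2).tolist() for x in X])
"
```

```text
cc 0.9826 corner shifts [[0.26, -1.54], [1.5, -2.87], [0.81, -0.92], [-0.3, 0.17]]
alpha,dx,dy,yaw [-0.0355  0.0001  0.0022  0.0076] rms 0.401
pred .06 [[0.16, -1.46], [0.23, -4.07], [-0.21, -1.5], [-0.19, 1.0]]
```

Request:
{"op": "move_arm", "data": {
  "plan": [
    {"offset":[-3,-3.5,-1],"rot":[0,0,0]},
    {"offset":[-3,-3.5,-1],"rot":[0,0,0]},
    {"offset":[-3,-3.5,0],"rot":[0,0,0]},
    {"offset":[-3,-3.5,0],"rot":[0,0,0]},
    {"offset":[-3,-3,0],"rot":[0,0,0]},
    {"offset":[0,0,0],"rot":[0,0,0]},
    {"offset":[0,0,0],"rot":[0,0,0]}
  ]
}}

```text
time: 11.4
ee_pos: [0.3858, -0.3243, 0.1783]
tool_rot: [0.69, 0.723, 0.0, 0.0]
force: [1.0, 1.0, 0.3]
grip_width: 0.346
gripper_force: 0.0
```

```bash
python3 -c "
from h import *
import h
st()
for v in('scene','side'): np.save('p6'+v+'.npy',cam(v))
c=load('p6scene.npy')
for n,uvs,z in(('plate',((309.9,145.6),(363.9,192.4),(420,157.6)),.025),('stage',((323.1,127),(366.6,163),(411,137.5),(362.4,104.5)),.104)):
    P=np.array([onz(c,*p,z)[:2] for p in uvs]);print(n,P.round(3).tolist(),np.linalg.norm(np.diff(P,axis=0),axis=1).round(3))
for hf in((.094,.084),(.085,.075)):
    for v,i in(('scene','a.npy'),('side','b.npy')): fit(ecc('p6',v,i,hf))
    fit(ecc('p6',half=hf)+ecc('p6','side','b.npy',hf))
i0=load('b.npy')['image'];i1=load('p6side.npy')['image']
r=lambda i:cv2.resize(i[100:200,240:350],(396,360),interpolation=cv2.INTER_CUBIC)
cv2.imwrite('pics/p6.png',np.hstack([r(i0),r(i1)])[:,:,::-1])"
```

```text
t 11.4 tcp [ 0.3858 -0.3243  0.1783] xdir [-0.047  0.999 -0.   ] z [ 0. -0. -1.] F [1.  1.  0.3] w 30.1
plate [[0.395, 0.159], [0.616, 0.134], [0.64, 0.339]] [0.222 0.206]
stage [[0.432, 0.173], [0.6, 0.152], [0.618, 0.304], [0.439, 0.32]] [0.17  0.153 0.18 ]
cc 0.992 corner shifts [[0.4, -1.45], [0.56, -3.64], [0.49, -1.29], [0.34, 0.58]]
alpha,dx,dy,yaw [-0.0495  0.0003  0.0014 -0.0024] rms 0.12
cc 0.9712 corner shifts [[-0.59, -1.1], [-1.92, -3.63], [-1.98, -1.06], [-0.76, 1.26]]
alpha,dx,dy,yaw [-0.059   0.0007  0.0016  0.0069] rms 0.318
cc 0.992 corner shifts [[0.4, -1.45], [0.56, -3.64], [0.49, -1.29], [0.34, 0.58]]
cc 0.9712 corner shifts [[-0.59, -1.1], [-1.92, -3.63], [-1.98, -1.06], [-0.76, 1.26]]
alpha,dx,dy,yaw [-0.0548  0.0005  0.0013  0.0019] rms 0.307
cc 0.8285 corner shifts [[0.51, -1.65], [-3.85, -7.0], [-4.33, -4.49], [-0.2, 0.37]]
alpha,dx,dy,yaw [-0.0913 -0.0067 -0.0007 -0.0186] rms 1.501
cc 0.9658 corner shifts [[-0.97, -1.45], [-3.69, -3.12], [-3.2, -0.7], [-0.7, 0.85]]
alpha,dx,dy,yaw [-0.0601 -0.0016  0.0019 -0.0026] rms 0.818
cc 0.8285 corner shifts [[0.51, -1.65], [-3.85, -7.0], [-4.33, -4.49], [-0.2, 0.37]]
cc 0.9658 corner shifts [[-0.97, -1.45], [-3.69, -3.12], [-3.2, -0.7], [-0.7, 0.85]]
alpha,dx,dy,yaw [-0.0792 -0.0035 -0.0009 -0.0136] rms 1.509
```

View pics/p6.png

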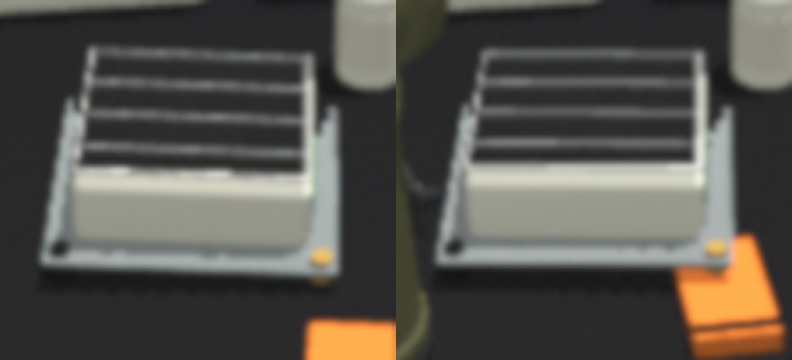

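The side view, before and after, shows the stage lines nearly level now. I'll refine the fit with the shaker's true yaw, about -6.5°.

```bash
cat >> h.py <<'E'
YAW=-.113; e1=np.array([np.cos(YAW),np.sin(YAW)]);e2=np.array([-e1[1],e1[0]])
CEN=np.array([.6046,.1475])-.1*e1+.09*e2; ax=np.append((.1*e1+.09*e2)/np.hypot(.1,.09),0)
def ecc(n,v='scene',i='a.npy',half=(.094,.084),z=.104):
    c0=load(i);c1=load(n+v+'.npy');g0,g1=[cv2.cvtColor(c['image'],cv2.COLOR_RGB2GRAY).astype(np.float32) for c in(c0,c1)]
    H=np.array([*CEN,0]);T=R_.from_rotvec(.06*ax)
    S=[T.apply([*(sx*half[0]*e1+sy*half[1]*e2),z])+H for sx,sy in((-1,-1),(1,-1),(1,1),(-1,1))]
    poly=np.array([proj(c0,s) for s in S])
    m=np.zeros(g0.shape,np.uint8);cv2.fillPoly(m,[poly.astype(np.int32)],255)
    # start from the full-level prediction so that the lines lock
    D=np.array([proj(c0,R_.from_rotvec(-.06*ax).apply(s-H)+H) for s in S])
    W=cv2.estimateAffine2D(poly,D)[0].astype(np.float32)
    cc,W=cv2.findTransformECC(g0,g1,W,cv2.MOTION_AFFINE,(3,200,1e-7),m,3)
    d=[W[:,:2]@p+W[:,2]-p for p in poly]
    print(v,'cc',round(cc,4),'dv',[round(x[1],2) for x in d],'pred',(D-poly)[:,1].round(2))
    return [(c0,p,s,x) for p,s,x in zip(poly,S,d)]
def lev(n):
    for hf in((.09,.08),(.094,.084),(.1,.09)):
        A=ecc(n,half=hf);fit(A);B=ecc(n,'side','b.npy',hf);fit(B);fit(A+B)
E
python3 -c "
from h import *
lev('p6')"
```

```text
scene cc 0.9805 dv [np.float64(-1.5), np.float64(-3.83), np.float64(-2.09), np.float64(-0.02)] pred [-1.53 -3.9  -1.63  0.72]
alpha,dx,dy,yaw [-0.0478 -0.002   0.0014  0.0079] rms 0.163
side cc 0.9776 dv [np.float64(-1.09), np.float64(-3.51), np.float64(-1.22), np.float64(1.0)] pred [-1.1  -3.26 -0.95  1.14]
alpha,dx,dy,yaw [-0.0615  0.0006  0.0005 -0.0004] rms 0.122
alpha,dx,dy,yaw [-0.0542 -0.0006  0.0006  0.0049] rms 0.295
scene cc 0.9929 dv [np.float64(-1.62), np.float64(-3.88), np.float64(-1.53), np.float64(0.42)] pred [-1.53 -4.01 -1.63  0.83]
alpha,dx,dy,yaw [-0.0527 -0.0006  0.0008 -0.    ] rms 0.101
side cc 0.9794 dv [np.float64(-1.1), np.float64(-3.63), np.float64(-1.21), np.float64(1.1)] pred [-1.11 -3.37 -0.95  1.24]
alpha,dx,dy,yaw [-0.0638  0.0007  0.0004 -0.0047] rms 0.147
alpha,dx,dy,yaw [-0.0578  0.      0.0004 -0.0015] rms 0.189
scene cc 0.9942 dv [np.float64(-1.36), np.float64(-3.7), np.float64(-1.6), np.float64(0.43)] pred [-1.54 -4.18 -1.62  0.99]
alpha,dx,dy,yaw [-0.0472 -0.0006  0.0011  0.0025] rms 0.064
side cc 0.9831 dv [np.float64(-0.98), np.float64(-3.63), np.float64(-1.2), np.float64(1.2)] pred [-1.12 -3.53 -0.93  1.39]
alpha,dx,dy,yaw [-0.0617  0.0006  0.0003 -0.0057] rms 0.195
alpha,dx,dy,yaw [-0.0534 -0.      0.0007 -0.0002] rms 0.226
```

The tilt recovered is about 0.055 of 0.06, and the last push force of 7–8 N suggests the knee is close. I'll go back for one gentle confirming push; 1 mm of wedge travel is only 0.13 mm of height.

Request:
{"op": "move_arm", "data": {
  "plan": [
    {"offset":[3.5,3,0],"rot":[0,0,0]},
    {"offset":[4,3,0],"rot":[0,0,0]},
    {"offset":[4,3,0],"rot":[0,0,0]},
    {"offset":[4,3,0],"rot":[0,0,0]},
    {"offset":[4,3.5,0],"rot":[0,0,0]},
    {"offset":[4,3.5,0],"rot":[0,0,0]},
    {"offset":[3,2,0],"rot":[0,0,0]},
    {"offset":[0,0,0],"rot":[0,0,0]}
  ]
}}

```text
time: 12.17
ee_pos: [0.5561, -0.0768, 0.177]
tool_rot: [0.683, 0.731, 0.002, -0.001]
force: [-0.7, 1.1, -0.1]
grip_width: 0.347
gripper_force: 0.0
```

Request:
{"op": "move_arm", "data": {
  "plan": [
    {"offset":[0,0,3],"rot":[0,0,0]},
    {"offset":[0,0,4],"rot":[0,0,0]},
    {"offset":[0,0,4],"rot":[0,0,0]},
    {"offset":[0,0,2],"rot":[0,0,0]},
    {"offset":[0,0,0],"rot":[0,0,0]},
    {"offset":[0,0,0],"rot":[0,0,0]}
  ]
}}

```text
time: 12.67
ee_pos: [0.5513, -0.0878, 0.0471]
tool_rot: [0.688, 0.726, -0.001, -0.001]
force: [0.6, -0.5, 0.2]
grip_width: 0.342
gripper_force: 0.0
```

```bash
python3 -c "
from h import *
st([.6126,-.0205,.0056])"
```

```text
t 12.67 tcp [ 0.5513 -0.0878  0.0471] xdir [-0.054  0.999  0.   ] z [-0.003  0.    -1.   ] F [ 0.6 -0.5  0.2] w 29.8
need cm [6.39 6.49 4.13] yaw 93.08
```

Request:
{"op": "move_arm", "data": {
  "plan": [
    {"offset":[0,2,0],"rot":[0,0,0]},
    {"offset":[0,2.5,0],"rot":[0,0,0]},
    {"offset":[0,2,1],"rot":[0,0,0]},
    {"offset":[0,0,1.5],"rot":[0,0,0]},
    {"offset":[0,0,1.1],"rot":[0,0,0]},
    {"offset":[0,0,0.5],"rot":[0,0,0]},
    {"offset":[0,0,0],"rot":[0,0,0]},
    {"offset":[0,0,0],"rot":[0,0,0]}
  ]
}}

```text
time: 13.33
ee_pos: [0.6166, -0.0862, 0.008]
tool_rot: [0.689, 0.725, 0.0, 0.0]
force: [-0.3, -0.4, 0.4]
grip_width: 0.346
gripper_force: 0.0
```

Request:
{"op": "move_arm", "data": {
  "plan": [
    {"offset":[1,0,0],"rot":[0,0,0]},
    {"offset":[2,0,0],"rot":[0,0,0]},
    {"offset":[2,0,0],"rot":[0,0,0]},
    {"offset":[2,0,0],"rot":[0,0,0]},
    {"offset":[2,0,0],"rot":[0,0,0]},
    {"offset":[1.5,0,0],"rot":[0,0,0]},
    {"offset":[1,0,0],"rot":[0,0,0]},
    {"offset":[0,0,0],"rot":[0,0,0]}
  ]
}}

```text
time: 14.0
ee_pos: [0.6109, 0.0328, 0.0081]
tool_rot: [0.687, 0.726, 0.001, -0.0]
force: [0.8, 1.0, 1.0]
grip_width: 0.349
gripper_force: 0.0
```

```bash
python3 -c "
from h import *
st([.609,.0494,.0056])"
```

```text
t 14.0 tcp [0.6109 0.0328 0.0081] xdir [-0.055  0.998  0.002] z [ 0.001  0.002 -1.   ] F [0.8 1.  1. ] w 30.4
need cm [ 1.67 -0.1   0.25] yaw 93.18
```

Request:
{"op": "move_arm", "data": {
  "plan": [
    {"offset":[0.4,-0.1,0.1],"rot":[0,0,0]},
    {"offset":[0.4,0,0.1],"rot":[0,0,0]},
    {"offset":[0.3,0,0],"rot":[0,0,0]},
    {"offset":[0.2,0,0],"rot":[0,0,0]},
    {"offset":[0.2,0,0],"rot":[0,0,0]},
    {"offset":[0.1,0,0],"rot":[0,0,0]},
    {"offset":[0.1,0,0],"rot":[0,0,0]},
    {"offset":[0.1,0,0],"rot":[0,0,0]}
  ]
}}

```text
time: 14.67
ee_pos: [0.6089, 0.0464, 0.0054]
tool_rot: [0.689, 0.725, -0.0, 0.0]
force: [-0.1, 0.5, -0.4]
grip_width: 0.348
gripper_force: 0.0
```

Request:
{"op": "move_arm", "data": {
  "plan": [
    {"offset":[0.1,0,0],"rot":[0,0,0]},
    {"offset":[0.1,0,0],"rot":[0,0,0]},
    {"offset":[0,0,0],"rot":[0,0,0]}
  ]
}}

```text
time: 14.92
ee_pos: [0.6087, 0.0488, 0.0053]
tool_rot: [0.689, 0.725, 0.0, -0.0]
force: [0.4, -0.2, 0.2]
grip_width: 0.347
gripper_force: 0.0
```

Request:
{"op": "move_arm", "data": {
  "plan": [
    {"offset":[0.1,0,0],"rot":[0,0,0]},
    {"offset":[0.1,0,0],"rot":[0,0,0]},
    {"offset":[0,0,0],"rot":[0,0,0]}
  ]
}}

```text
time: 15.17
ee_pos: [0.6087, 0.0493, 0.0054]
tool_rot: [0.689, 0.725, -0.0, 0.001]
force: [-0.4, -3.1, 0.4]
grip_width: 0.347
gripper_force: 1.5
```

Request:
{"op": "move_arm", "data": {
  "plan": [
    {"offset":[0.1,0,0],"rot":[0,0,0]},
    {"offset":[0.1,0,0],"rot":[0,0,0]},
    {"offset":[0,0,0],"rot":[0,0,0]}
  ]
}}

```text
time: 15.42
ee_pos: [0.6087, 0.0493, 0.0054]
tool_rot: [0.689, 0.724, -0.001, 0.001]
force: [1.1, -6.4, -0.2]
grip_width: 0.345
gripper_force: 3.3
```

Request:
{"op": "move_arm", "data": {
  "plan": [
    {"offset":[0.1,0,0],"rot":[0,0,0]},
    {"offset":[0.1,0,0],"rot":[0,0,0]},
    {"offset":[0,0,0],"rot":[0,0,0]}
  ]
}}

```text
time: 15.67
ee_pos: [0.6087, 0.0499, 0.0054]
tool_rot: [0.69, 0.724, -0.002, 0.002]
force: [-0.1, -8.6, 1.1]
grip_width: 0.342
gripper_force: 4.3
```

The wedge holds at 6.4 N and only creeps at 8.6 N. That is above the 4 N sliding range, so all feet bear and the shaker is level. I take the hand away.

Request:
{"op": "move_arm", "data": {
  "plan": [
    {"offset":[-1,0,0],"rot":[0,0,0]},
    {"offset":[-2,0,0],"rot":[0,0,0]},
    {"offset":[-3,0,0],"rot":[0,0,0]},
    {"offset":[-4,0,0],"rot":[0,0,0]},
    {"offset":[-4,0,-2],"rot":[0,0,0]},
    {"offset":[-4,0,-4],"rot":[0,0,0]},
    {"offset":[-4,0,-4],"rot":[0,0,0]},
    {"offset":[0,-4,-4],"rot":[0,0,0]}
  ]
}}

```text
time: 16.33
ee_pos: [0.5917, -0.1497, 0.1131]
tool_rot: [0.691, 0.723, -0.001, 0.003]
force: [0.1, -0.3, 1.5]
grip_width: 0.343
gripper_force: 0.0
```

Request:
{"op": "move_arm", "data": {
  "plan": [
    {"offset":[-3,-4,0],"rot":[0,0,0]},
    {"offset":[-3,-4,0],"rot":[0,0,0]},
    {"offset":[-3,-4,0],"rot":[0,0,0]},
    {"offset":[-3,-4,0],"rot":[0,0,0]},
    {"offset":[-3,-4,0],"rot":[0,0,0]},
    {"offset":[0,0,0],"rot":[0,0,0]},
    {"offset":[0,0,0],"rot":[0,0,0]}
  ]
}}

```text
time: 16.92
ee_pos: [0.4276, -0.2775, 0.1128]
tool_rot: [0.691, 0.723, 0.001, 0.0]
force: [0.9, 0.2, 0.4]
grip_width: 0.341
gripper_force: 0.0
```

```bash
python3 -c "
from h import *
wedge('p7');lev('p7')
c=load('p7scene.npy');cv2.imwrite('pics/p7.png',cv2.resize(c['image'][90:230,270:450],(720,560),interpolation=cv2.INTER_CUBIC)[:,:,::-1])" | grep -v "^s"
```

```text
t 16.92 tcp [ 0.4276 -0.2775  0.1128] xdir [-0.046  0.999  0.001] z [ 0.002  0.002 -1.   ] F [0.9 0.2 0.4] w 29.7
alpha,dx,dy,yaw [-0.0498 -0.0017  0.0012  0.0051] rms 0.087
alpha,dx,dy,yaw [-0.6659  0.1333  0.0299 -0.4689] rms 15.281
alpha,dx,dy,yaw [-0.2803  0.0766 -0.0314 -0.0764] rms 19.528
alpha,dx,dy,yaw [-0.0514 -0.0008  0.001   0.0005] rms 0.121
alpha,dx,dy,yaw [-0.6952  0.1159  0.0303 -0.4189] rms 17.068
alpha,dx,dy,yaw [-0.2973  0.0673 -0.0263 -0.0664] rms 18.964
alpha,dx,dy,yaw [-0.046  -0.0008  0.0013  0.003 ] rms 0.076Traceback (most recent call last):
  File "<string>", line 3, in <module>
    wedge('p7');lev('p7')
                ~~~^^^^^^
  File "h.py", line 93, in lev
    A=ecc(n,half=hf);fit(A);B=ecc(n,'side','b.npy',hf);fit(B);fit(A+B)
                              ~~~^^^^^^^^^^^^^^^^^^^^^
  File "h.py", line 87, in ecc
    cc,W=cv2.findTransformECC(g0,g1,W,cv2.MOTION_AFFINE,(3,200,1e-7),m,3)
         ~~~~~~~~~~~~~~~~~~~~^^^^^^^^^^^^^^^^^^^^^^^^^^^^^^^^^^^^^^^^^^^^
cv2.error: OpenCV(4.12.0) /io/opencv/modules/video/src/ecc.cpp:589: error: (-7:Iterations do not converge) The algorithm stopped before its convergence. The correlation is going to be minimized. Images may be uncorrelated or non-overlapped in function 'findTransformECC'
```

The scene-view tilt is unchanged after the second push, which fits the force evidence, and the hand is clear. The side check did not converge because the arm blocks that view. I hand in.

```bash
python3 -c "
from plant import manip
print(manip.close_job())"
```

```text
the job is handed in; nothing more can be done
None
```

I pushed the orange wedge thin edge first under the bare brass foot, took the hand clear and handed the job in. The wedge's resistance (still at 6.4 N, creeping at 8.6 N) shows the shaker level with all feet bearing, but the camera fit put the tilt recovered at only about 0.055 of 0.06 rad.

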